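Lift a cleaned hose fitting out of the ultrasonic cleaner with tongs

TASK

Take the sprung tongs from their stand and, with the tongs alone (never touching it with the gripper's fingers), lift the small brass hose fitting out of its well in the ultrasonic cleaner. Lower it until it stands upright on the rubber pad in the parts tray before you let it go, wholly on the pad, then put the tongs back upright in the pocket of their stand and let go of them. Leave the brass collar, the metal cap, the gauge and the paper cup where they are.

Things in the scene. Friction and masses are not known exactly. Their poses are not given: they have to be found in the camera images.
- tongs: Plain steel sprung tongs, 122 mm tall, 64 g, standing upright, tips down, in the stand. Two flat arms hang from a bow at the top (hinges 117 mm above the origin) and move together, symmetrically; a spring holds them open. Origin: midway between the undersides of the tips; z up to the bow; y from one arm to the other (the squeeze direction); x along the arms' width.
- tongs_grip (a point): Where to squeeze: midway between the outer plates, 85 mm above the tongs' origin, same axes. Plates 18 mm wide in x, 65 to 103 mm above the origin. Over their outer faces here: 45 mm open, 40 mm with the tips on a 14 mm part, 36 mm shut. Squeezing takes 6 N at first, 12 N at 40 mm, 16 N shut; if the gripper opens a little they open with it. A squeeze of 1 to 2 mm holds them without shutting.
- tongs_tip (a point): Midway between the tips, 7 mm above the tongs' origin, same axes. Each tip is a flat plate 15 mm wide in x, 4 mm thick, 39 mm tall from its underside up. Above 103 mm the arms run inward to the bow, 18 mm wide. Clear gap between them here: 30 mm open (38 mm over their outer faces), 1 to 2 mm shut.
- tong_left (a joint): Angle of each tong arm in rad (the other arm mirrors it): 0 = fully open (tip gap 30 mm), 0.073 = tip gap 14 mm, 0.125 = shut. The gap shrinks by 2.2 mm, and the width over the squeeze plates by 0.64 mm, for each 0.01 rad.
- stand: Fixed aluminium tongs stand. Base block 70 x 90 x 30 mm; on it an upright pocket, open at the top, 24 mm (x) by 50 mm (y) inside with 5 mm walls, from its floor 30 mm above the table to its mouth at 65 mm. Origin: centre of the underside; z up; the pocket is centred on it. The tongs stand in it with their x and y along the stand's.
- cleaner: Fixed white bench ultrasonic cleaner, dry, 150 (x) x 230 (y) x 95 mm tall. Two open wells side by side along y, each 126 mm (x) by 97 mm (y), floor 50 mm above the table, walls 12 mm thick, rim at 95 mm. Origin: centre of the underside; z up. Well centres at y = -54.5 and +54.5 mm. One well holds the fitting, the other the collar.
- fitting: The brass hose fitting: a knurled round foot 14 mm in diameter and 14 mm tall with a thin 7 mm barbed stem above it, 32 mm tall in all, about 22 g, standing upright on the floor of one well, at least 28 mm from its walls. Origin: centre of the underside of the foot; z up along the stem.
- collar: Bystander: brass ring 38 mm across, 22 mm bore, 14 mm tall, lying in the other well. Origin: centre of the underside.
- tray: Fixed steel parts tray, 120 (x) x 200 (y) x 18 mm tall, walls and divider 5 mm, floor 5 mm above the table; a divider splits it into two bays side by side along y. Origin: centre of the underside; z up. One bay holds the pad, the other the cap.
- pad: Fixed square black rubber pad, 56 x 56 x 3 mm, lying in the middle of one bay of the tray: the fitting goes on it. Origin: centre of the underside, 5 mm above the table; its top is 3 mm above the origin. Sides along x and y.
- cap: Bystander: round aluminium cap 40 mm across, 18 mm tall, in the other bay of the tray. Origin: centre of the underside.
- gauge: Bystander: round black digital pressure gauge, 72 mm across, 30 mm tall, with a steel stub, lying on the bench beyond the work. Origin: centre of the underside.
- cup: Bystander: paper cup 76 mm across, 85 mm tall, standing on the bench beyond the work. Origin: centre of the underside.
Not all that is in view belongs to the job. Of the things that look like the tongs, the middle-sized one is meant.

How it is judged:
By the outcome, as a careful person would: the job done as asked, in the order asked, and still so for the second after the job is handed in, with the robot touching nothing.
It also fails if it takes over 58 s, if anything falls off the work surface, if the arm or the gripper's body presses on something with over 40 N, if the wrist force passes 120 N, or if a joint passes its speed limit or range.

ROBOT

A 7-joint arm with a two-finger parallel gripper is mounted at the origin on the work surface. World frame = base frame: x ahead of the robot, y to its left, z up, the work surface at z = 0. Lengths are in m, angles in rad, forces in N, time in s.
With the tool pointing down it reaches from about 0.425 to 0.8 m from the base axis. Payload 8.3 kg.
Tool frame: the origin (TCP) lies midway between the tips of the shut fingers; the grasp point (between the pads) lies 19 mm behind it; z points along the fingers, y is the line along which they close (so a half turn about z gives the same grasp; the last joint's range is limited). The gripper opens to 85 mm and grips with 20 to 120 N. Pads are 22 mm wide; open, the fingers measure 114 mm over their backs; the gripper's body (76 mm by 85 mm) begins 54 mm behind the grasp point. The pads swing forward as they close: fully open they stand 13 mm farther back than shut.
Start: joints at [-1.205, 0.383, 0.016, 1.37, -0.006, 1.388, -0.046], TCP at [0.26, 0.568, 0.231] pointing down, gripper open.
Joint ranges: [-2.95, 2.95], [-0.25, 2.06], [-1.52, 1.56], [0.18, 2.33], [-1.44, 4.58], [0.02, 2.06], [-3.01, 3.01]. Speed limits (rad/s): [2.39, 2.39, 3.01, 3.01, 3.14, 3.14, 3.14].

INTERFACE

Orientations are given as a unit quaternion [w, x, y, z].
In Python, from plant import robot gives the robot as it stands. Calls block until the motion is done:
- robot.move_pose(position, orientation): joint-space move of the TCP to a pose.
- robot.line_to(position, v=0.15, rotation=None): straight line of the TCP; rotation=None keeps the orientation; v is the mean speed in m/s.
- robot.move_j(angles): joint-space move.
- robot.gripper_to(opening, force=None): finger opening in m; force is the grip in N (None keeps the last); returns when the fingers have stopped.
- robot.pause(seconds).
- robot.inverse_kinematics(position, orientation): joint angles nearest the present ones, or None.
- robot.get_obs(): the state.
- robot.capture(name): name is "scene" or "top"; returns a dict with "img" (400x640x3 uint8, red, green, blue), "K" (3x3 intrinsics, pixels), "cam_to_world" (4x4, takes a point from camera to world coordinates). Camera axes: x right, y down, z forward; pixel columns grow to the right and rows downward; lengths in m; the calibration is good to about 2 mm. A picture is of the moment at which its call begins. There is no depth.
A pose or a line that the arm cannot do raises robot.Unreachable and nothing moves.
- robot.sign_off(): hands the job in; it is judged then, once.
The state is a dict: "t": time; "joints": joint angles; "qd": joint speeds; "joint_efforts": joint torques, N m; "position": TCP position; "tcp_rot": TCP orientation; "force": force on the tool from outside, world axes, zero at the start; "wrist_torque": the same for the moment, N m; "gripper_width": finger opening in m; "finger_force": force on a finger pad.
Only numpy, scipy, OpenCV 4.12 (cv2) and the standard library are available. Lean on these libraries where they do the work, as an engineer would, in place of code of your own. Each camera call takes 0.05 s, during which the arm holds its last target. There are 200 camera calls.

## Working session

There is one attempt and no reset: what is moved stays moved. The work goes in short steps, each a Python script; the robot and the scene stay as the last script left them, time stands still between calls to the robot, and variables do not carry over. Pictures are saved under pics/ and viewed, at most 10 in all, crops included, and the job is handed in when it is done.

```bash
ls; mkdir -p pics; python3 - <<'E'
from plant import robot
import cv2,numpy as np,pickle
d={}
for n in("scene","top"):
    c=robot.capture(n);d[n]=c;cv2.imwrite(f"pics/{n}0.png",c["img"][:,:,::-1]);print(n,c["K"].round(1).tolist(),c["cam_to_world"].round(4).tolist())
pickle.dump(d,open("c0.pkl","wb"))
o=robot.get_obs();print(o["t"],o["position"],o["tcp_rot"],o["gripper_width"])
E
```

```text
pics
scene [[452.3, 0.0, 315.2], [0.0, 452.3, 186.4], [0.0, 0.0, 1.0]] [[-0.7092, 0.5575, -0.4316, 0.994], [0.7049, 0.5491, -0.449, 0.4357], [-0.0133, -0.6227, -0.7824, 0.8438], [0.0, 0.0, 0.0, 1.0]]
top [[382.3, 0.0, 319.7], [0.0, 382.3, 192.4], [0.0, 0.0, 1.0]] [[-0.0091, -0.9909, 0.1339, 0.4631], [-0.9999, 0.0101, 0.0071, -0.0193], [-0.0084, -0.1339, -0.991, 1.1112], [0.0, 0.0, 0.0, 1.0]]
0.1 [0.25964145 0.56802984 0.23038494] [-1.65127474e-04  2.12732228e-01  9.77110151e-01 -8.50755192e-04] 0.08522833583060933
```

View pics/scene0.png

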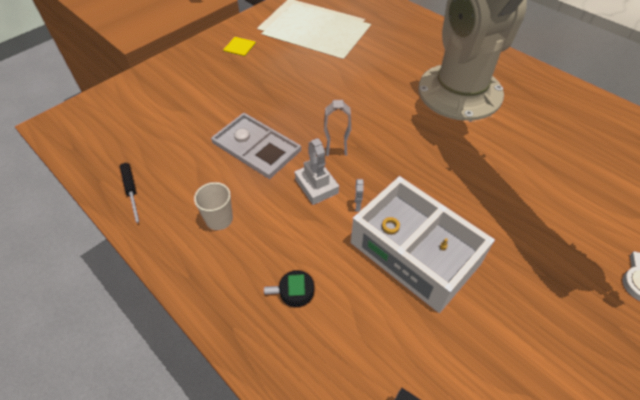

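View pics/top0.png

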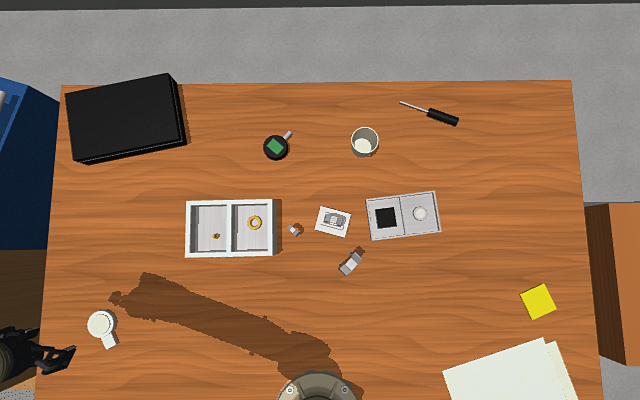

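The scene view shows three tongs-like objects:
- A large pair standing free at scene (340,125), top (350,262).
- A mid-sized pair in the stand at scene (317,160), top (333,221).
- A small pair at scene (359,193), top (295,230).

The mid-sized pair is the one meant, since it is the middle in size and stands in the stand. The fitting is at top (216,236), scene (445,244). The pad is at top (386,217), scene (270,153). I'll confirm with an enlarged crop.

```bash
python3 - <<'E'
import cv2,numpy as np,pickle
d=pickle.load(open("c0.pkl","rb"))
a=cv2.resize(d["scene"]["img"][90:215,285:375],None,fx=4.4,fy=4.4,interpolation=cv2.INTER_CUBIC)
b=cv2.resize(d["top"]["img"][190:280,290:370],None,fx=5,fy=5,interpolation=cv2.INTER_CUBIC)
o=np.zeros((550,800,3),np.uint8);o[:a.shape[0],:a.shape[1]]=a;o[:b.shape[0],400:400+b.shape[1]]=b
cv2.imwrite("pics/crop1.png",o[:,:,::-1])
t=d["top"]["img"];s=d["scene"]["img"]
a=cv2.resize(t[180:270,180:280],None,fx=4,fy=4,interpolation=cv2.INTER_CUBIC)
b=cv2.resize(t[180:250,360:450],None,fx=4,fy=4,interpolation=cv2.INTER_CUBIC)
c=cv2.resize(s[220:270,420:480],None,fx=4,fy=4,interpolation=cv2.INTER_CUBIC)
e=cv2.resize(s[105:185,205:305],None,fx=3,fy=3,interpolation=cv2.INTER_CUBIC)
o=np.zeros((600,800,3),np.uint8);o[:360,:400]=a;o[:280,400:760]=b;o[360:560,:240]=c;o[300:540,400:700]=e
cv2.imwrite("pics/crop2.png",o[:,:,::-1])
E
```

```text
(no output)
```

View pics/crop1.png

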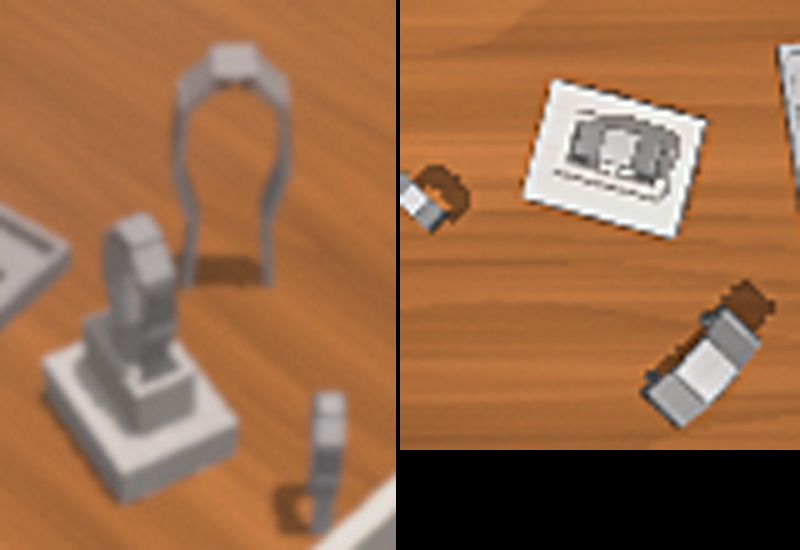

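View pics/crop2.png

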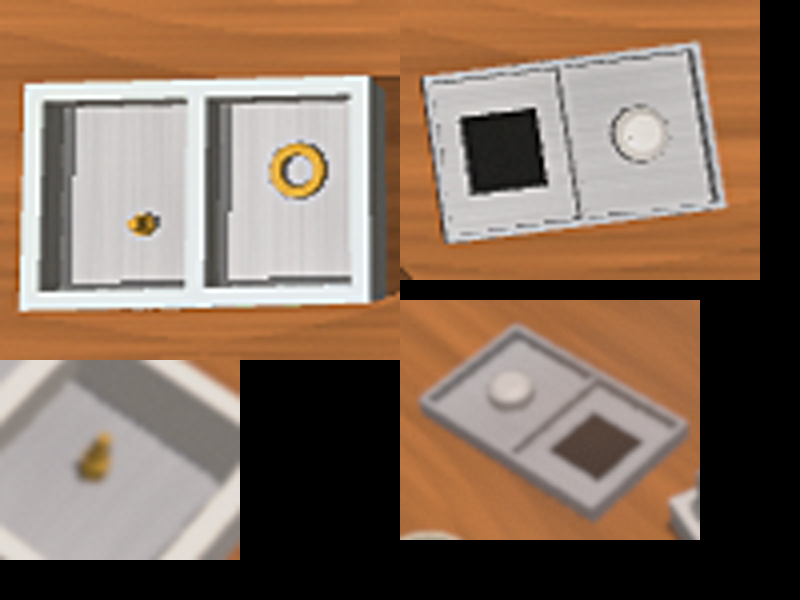

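The crop confirms it: the mid-sized tongs stand in the stand's pocket. The other two stand on bare wood, the larger one taller and the smaller one shorter. The fitting stands in the left (+y) well and the pad is in the left bay of the tray. Next I measure.

```bash
cat > h.py <<'E'
import numpy as np,cv2
from scipy.optimize import least_squares
def proj(c,P):
    T=np.linalg.inv(c["cam_to_world"]);P=np.atleast_2d(P)@T[:3,:3].T+T[:3,3];q=P@c["K"].T;return q[:,:2]/q[:,2:]
def back(c,uv,z):
    T=c["cam_to_world"];d=T[:3,:3]@np.linalg.inv(c["K"])@np.array([*uv,1.]);o=T[:3,3];return o+d*(z-o[2])/d[2]
def R(a):return np.array([[np.cos(a),-np.sin(a)],[np.sin(a),np.cos(a)]])
def rect(p,hx,hy,z):
    return np.c_[np.array([[hx,hy],[hx,-hy],[-hx,-hy],[-hx,hy]])@R(p[2]).T+p[:2],[z]*4]
def fit(obs,hx,hy,z,p0):
    # obs: list of (cam,{cornerindex:uv})
    f=lambda p:np.concatenate([(proj(c,rect(p,hx,hy,z))[list(m)]-np.array(list(m.values()))).ravel() for c,m in obs])
    r=least_squares(f,p0);return r.x,np.abs(r.fun).max()
def hull(c,shapes):
    "mask of union of convex hulls, 8x oversampled, as float image"
    m=np.zeros((400,640),np.float32);S=4;big=np.zeros((400*S,640*S),np.uint8)
    for P in shapes:
        q=(proj(c,P)+.5)*S-.5;cv2.fillConvexPoly(big,cv2.convexHull(np.round(q).astype(np.int32)),255)
    return cv2.resize(big,(640,400),interpolation=cv2.INTER_AREA)/255.
def cyl(x,y,r,z0,z1):
    t=np.linspace(0,2*np.pi,24,endpoint=False);return np.r_[tuple(np.c_[x+r*np.cos(t),y+r*np.sin(t),0*t+z] for z in(z0,z1))]
def fitting(x,y,z):return [cyl(x,y,.007,z,z+.014),cyl(x,y,.0035,z+.014,z+.032)]
E
python3 - <<'E'
from h import *;import pickle
d=pickle.load(open("c0.pkl","rb"));t,s=d["top"],d["scene"]
g=lambda L,x0,y0,ox,oy,k:[((X-x0+.5)/k-.5+ox,(Y-y0+.5)/k-.5+oy) for X,Y in L]
# corner order: +x+y (top-left), +x-y (TR), -x-y (BR), -x+y (BL)
st=g([(553,80),(707,120),(678,238),(525,200)],400,0,290,190,5)
cl=g([(24,85),(370,77),(372,302),(20,310)],0,0,180,180,4)
tr=g([(422,77),(698,43),(726,206),(447,242)],400,0,360,180,4)
pd=g([(459,117),(540,108),(549,186),(468,195)],400,0,360,180,4)
for n,L,hx,hy,z in(("stand",st,.035,.045,.03),("cleaner",cl,.075,.115,.095),("tray",tr,.06,.1,.018),("pad",pd,.028,.028,.008)):
    W=np.array([back(t,u,z) for u in L]);p,e=fit([(t,dict(enumerate(L)))],hx,hy,z,[*W.mean(0)[:2],0])
    W2=W[:,:2];print(n,p.round(4),"px",round(e,2),"sides",np.linalg.norm(W2-np.roll(W2,-1,0),axis=1).round(3))
    print("  scene proj",proj(s,rect(p,hx,hy,z)).round(1).tolist())
# scene clicks of pad corners / stand corners
for n,uv,z in(("stand L/B/R",g([(45,360),(122,473),(237,418)],0,0,285,90,4.4),.03),("padscene",g([(597,413),(641,440),(598,478),(552,447)],400,300,205,105,3),.008)):
    print(n,[back(s,u,z)[:2].round(4).tolist() for u in uv])
# fitting by brass mask
for n,c in d.items():
    h=cv2.cvtColor(c["img"],cv2.COLOR_RGB2HSV);b=(180,225,200,250) if n=="top" else(430,232,460,255)
    m=np.zeros((400,640));x0,y0,x1,y1=b;sub=(h[y0:y1,x0:x1,1]>110)&(h[y0:y1,x0:x1,0]>10)&(h[y0:y1,x0:x1,0]<40);m[y0:y1,x0:x1]=sub
    c["m"]=m;ys,xs=np.nonzero(m);print(n,m.sum(),xs.min(),xs.max(),ys.min(),ys.max())
p0=back(t,(216,236),.06)[:2];
for names in(("top",),("scene",),("top","scene")):
    best=min((sum(np.abs(hull(d[n],fitting(x,y,.05))-d[n]["m"]).sum() for n in names),x,y) for x in p0[0]+np.arange(-.016,.017,.001) for y in p0[1]+np.arange(-.016,.017,.001));print(names,best)
E
```

```text
stand [ 0.5261 -0.0477 -0.2547] px 0.35 sides [0.09  0.069 0.089 0.07 ]
  scene proj [[312.7, 197.3], [293.6, 171.3], [319.1, 159.9], [339.0, 184.9]]
cleaner [0.5083 0.2303 0.0151] px 0.51 sides [0.232 0.149 0.232 0.149]
  scene proj [[449.9, 291.8], [352.6, 217.8], [398.9, 176.2], [494.2, 239.7]]
tray [ 0.5434 -0.2488  0.1173] px 0.44 sides [0.2   0.118 0.2   0.119]
  scene proj [[268.7, 174.7], [210.7, 138.0], [243.5, 112.8], [300.7, 145.8]]
pad [ 0.5374 -0.2008  0.0916] px 0.58 sides [0.059 0.056 0.059 0.056]
  scene proj [[270.4, 164.9], [254.2, 154.3], [269.5, 141.8], [285.7, 151.9]]
stand L/B/R [[0.547, -0.0977], [0.5714, -0.014], [0.5038, 0.0032]]
padscene [[0.5119, -0.2284], [0.5068, -0.1783], [0.5603, -0.1721], [0.5645, -0.2256]]
scene 50.0 440 446 239 249
top 125.0 180 184 225 249
('top',) (np.float64(154.87058823529412), np.float64(0.47963034580309344), np.float64(0.2572732229992676))
('scene',) (np.float64(28.69019607843137), np.float64(0.48763034580309345), np.float64(0.2742732229992676))
('top', 'scene') (np.float64(184.81960784313725), np.float64(0.48663034580309344), np.float64(0.2752732229992676))
```

```bash
cat >> h.py <<'E'
def quat(a): # tool down, tool y at world angle a
    b=(a+np.pi/2)/2;return [0,np.cos(b),np.sin(b),0]
E
python3 - <<'E'
from h import *;import pickle
from plant import robot
d=pickle.load(open("c0.pkl","rb"));t=d["top"]
for n,c in d.items():
    h=cv2.cvtColor(c["img"],cv2.COLOR_RGB2HSV);x0,y0,x1,y1=(205,225,225,250) if n=="top" else(430,232,460,255)
    m=np.zeros((400,640));sub=(h[y0:y1,x0:x1,1]>110)&(h[y0:y1,x0:x1,0]>10)&(h[y0:y1,x0:x1,0]<40);m[y0:y1,x0:x1]=sub;c["m"]=m
p0=(.4876,.273)
for names in(("top",),("scene",),("top","scene")):
    L=[(sum(np.abs(hull(d[n],fitting(x,y,.05))-d[n]["m"]).sum() for n in names),x,y) for x in p0[0]+np.arange(-.016,.017,.001) for y in p0[1]+np.arange(-.016,.017,.001)];L.sort()
    print(names,[round(v,4) for v in L[0]],np.mean([l[1:] for l in L[:8]],0).round(4),[d[n]["m"].sum() for n in names])
q=quat(np.pi/2-.2535)
robot.move_pose([.526,-.0476,.25],q)
robot.line_to([.526,-.0476,.093],v=.12)
robot.gripper_to(.0435,20);robot.pause(.2)
o=robot.get_obs();print(o["t"],o["gripper_width"],o["finger_force"],o["force"].round(1),o["position"].round(4))
c=robot.capture("scene");pickle.dump(c,open("c1.pkl","wb"));cv2.imwrite("pics/s1.png",cv2.resize(c["img"][60:230,230:410],None,fx=3,fy=3)[:,:,::-1])
E
```

```text
('top',) [np.float64(6.2588), np.float64(0.4876), np.float64(0.276)] [0.4881 0.2765] [np.float64(26.0)]
('scene',) [np.float64(28.5725), np.float64(0.4856), np.float64(0.273)] [0.4867 0.2744] [np.float64(50.0)]
('top', 'scene') [np.float64(36.0824), np.float64(0.4876), np.float64(0.275)] [0.4881 0.2751] [np.float64(26.0), np.float64(50.0)]
4.6333 0.04385440300177137 5.9341864122689 [-0.1 -0.   5.4] [ 0.5264 -0.0477  0.0934]
```

View pics/s1.png

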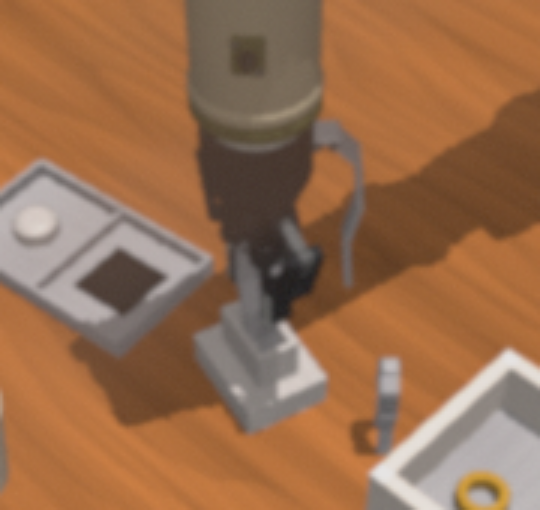

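The fingers are on the squeeze plates (43.9 mm, 5.9 N), and the tongs are still in the pocket. Next I lift them and bring them above the fitting at (0.488, 0.2755).

```bash
python3 - <<'E'
from h import *;import pickle
from plant import robot
robot.line_to([.526,-.0476,.235],v=.12)
robot.line_to([.488,.2755,.235],v=.22)
robot.line_to([.488,.2755,.178],v=.15);robot.pause(.3)
o=robot.get_obs();print(o["t"],o["gripper_width"],o["finger_force"],o["force"].round(1),o["position"].round(4))
d={n:robot.capture(n) for n in("scene","top")};pickle.dump(d,open("c2.pkl","wb"))
s,t=d["scene"]["img"],d["top"]["img"]
a=cv2.resize(s[150:290,380:500],None,fx=4,fy=4,interpolation=cv2.INTER_CUBIC);b=cv2.resize(t[190:270,170:245],None,fx=4,fy=4,interpolation=cv2.INTER_CUBIC)
im=np.zeros((560,800,3),np.uint8);im[:560,:480]=a;im[:320,490:790]=b
# expected tip undersides
z=.178-.063;w=-.2535
for sgn in(-1,1):
    P=np.array([[x,sgn*y,0] for x in(-.0075,.0075) for y in(.013,.017)]);P=np.c_[P[:,:2]@R(w).T+[.488,.2755],[z]*4]
    for u in proj(d["scene"],P):
        cv2.circle(im,tuple(int(v) for v in ((u-[380,150]+.5)*4)),2,(255,0,0),-1)
cv2.imwrite("pics/s2.png",im[:,:,::-1])
E
```

```text
8.475 0.04371161261976727 5.857792851384147 [ 0.5  0.3 -1.4] [0.4884 0.2757 0.1788]
```

View pics/s2.png

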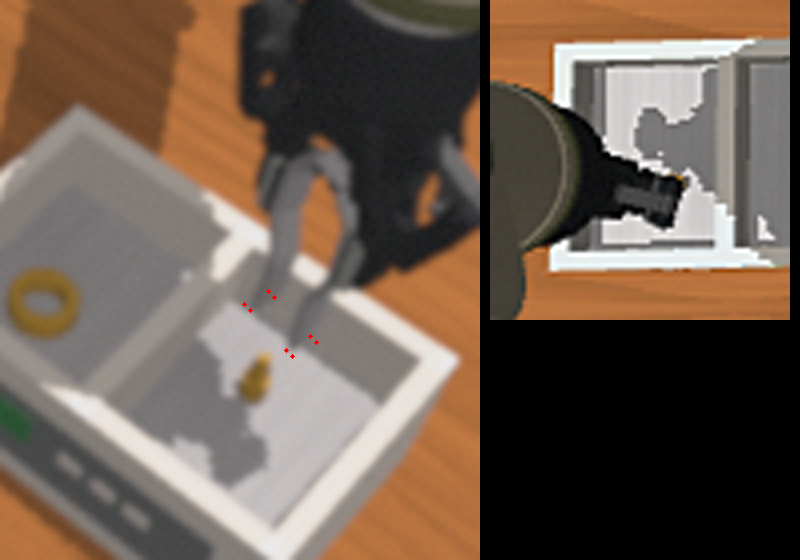

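The tips in the scene crop agree with the predicted dots to about 1 px and straddle the fitting's axis. Next I lower, check and squeeze.

```bash
python3 - <<'E'
from h import *;import pickle
from plant import robot
robot.line_to([.488,.2755,.13],v=.08)
robot.line_to([.488,.2755,.1145],v=.04);robot.pause(.2)
o=robot.get_obs();print(o["t"],o["gripper_width"],o["force"].round(1),o["position"].round(4))
c0=robot.capture("scene")
robot.gripper_to(.037,25);robot.pause(.3)
o=robot.get_obs();print(o["t"],o["gripper_width"],o["finger_force"],o["force"].round(1))
robot.line_to([.488,.2755,.125],v=.04);robot.pause(.1)
o=robot.get_obs();print(o["t"],o["gripper_width"],o["finger_force"],o["force"].round(1))
c1=robot.capture("scene")
im=np.hstack([cv2.resize(c["img"][190:275,400:500],None,fx=4,fy=4,interpolation=cv2.INTER_CUBIC) for c in(c0,c1)])
cv2.imwrite("pics/s3.png",im[:,:,::-1])
E
```

```text
10.0583 0.04341719372729435 [-0.6  0.7 -1.1] [0.4881 0.2755 0.1146]
10.625 0.03932353713287494 29.438822790684753 [-0.6  0.1  0.9]
11.1417 0.03955925310153169 29.406077960088624 [ 0.6  0.1 -0.5]
```

View pics/s3.png

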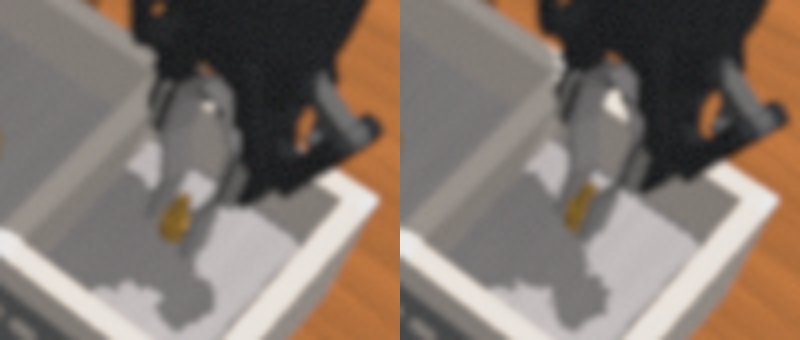

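The fitting is held: width 39.5 mm matches a 14 mm part, and it has risen with the tips in the right half of the picture. Next I carry it to the pad and feel for contact.

```bash
python3 - <<'E'
from h import *;import pickle
from plant import robot
robot.line_to([.488,.2755,.245],v=.12)
robot.line_to([.537,-.2005,.245],v=.2)
robot.line_to([.537,-.2005,.09],v=.1)
robot.line_to([.537,-.2005,.076],v=.04);robot.pause(.4)
f0=robot.get_obs()["force"][2];z=.076
while z>.0695:
    z-=.0007;robot.line_to([.537,-.2005,z],v=.02);robot.pause(.1);o=robot.get_obs()
    print(round(z,4),o["position"][2].round(4),(o["force"][2]-f0).round(2))
    if o["force"][2]-f0>1.5:break
print(o["t"],o["gripper_width"],o["finger_force"],o["position"].round(4))
d={n:robot.capture(n) for n in("scene","top")}
im=np.hstack([cv2.resize(d["scene"]["img"][90:190,210:310],None,fx=4,fy=4,interpolation=cv2.INTER_CUBIC),cv2.resize(d["top"]["img"][170:270,340:440],None,fx=4,fy=4,interpolation=cv2.INTER_CUBIC)])
cv2.imwrite("pics/s4.png",im[:,:,::-1])
E
```

```text
0.0753 0.0753 -0.26
0.0746 0.0746 -0.58
0.0739 0.0739 -0.68
0.0732 0.0732 -1.36
0.0725 0.0726 -0.1
0.0718 0.0721 4.78
19.5833 0.03982808105053265 29.629750652479743 [ 0.5372 -0.2006  0.0721]
```

View pics/s4.png

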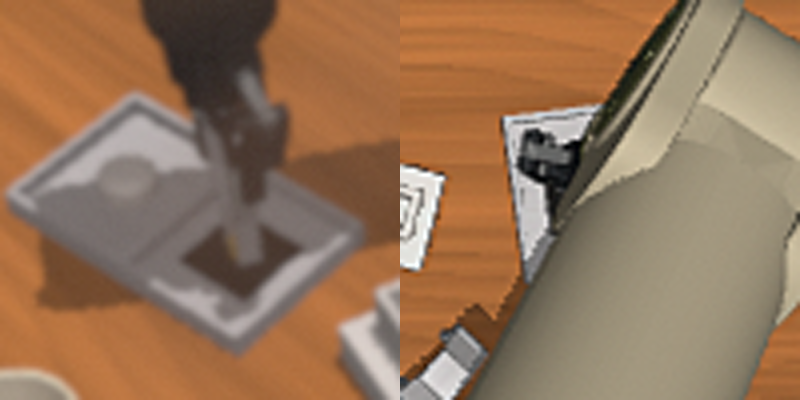

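Contact came exactly at the expected height (0.0722), with the fitting in the middle of the pad. Next I release it gently, rise and check.

```bash
python3 - <<'E'
from h import *;import pickle
from plant import robot
for w in(.0410,.0425,.0437):
    robot.gripper_to(w,20);robot.pause(.1)
o=robot.get_obs();print(o["t"],o["gripper_width"],o["finger_force"],o["force"].round(1))
robot.line_to([.537,-.2005,.12],v=.05)
robot.line_to([.537,-.2005,.235],v=.15)
robot.line_to([.526,-.0476,.235],v=.15)
robot.line_to([.526,-.0476,.17],v=.12);robot.pause(.3)
o=robot.get_obs();print(o["t"],o["gripper_width"],o["finger_force"],o["position"].round(4),o["force"].round(1))
d={n:robot.capture(n) for n in("scene","top")};pickle.dump(d,open("c4.pkl","wb"))
im=np.zeros((600,800,3),np.uint8)
a=cv2.resize(d["scene"]["img"][60:210,205:365],None,fx=4,fy=4,interpolation=cv2.INTER_CUBIC);im[:600,:640]=a
s=cv2.resize(d["top"]["img"][195:235,365:405],None,fx=4,fy=4,interpolation=cv2.INTER_CUBIC);im[:160,640:]=s
z=.17-.0634;w=-.2535
for sgn in(-1,1):
    P=np.array([[x,sgn*y] for x in(-.0075,.0075) for y in(.013,.017)]);P=np.c_[P@R(w).T+[.526,-.0476],[z]*4]
    for u in proj(d["scene"],P): cv2.circle(im,tuple(int(v) for v in ((u-[205,60]+.5)*4)),2,(255,0,0),-1)
cv2.imwrite("pics/s5.png",im[:,:,::-1])
E
```

```text
20.6333 0.043325999628188096 5.77754766040016 [ 0.2 -0.  -1.5]
24.8333 0.0440940731723431 5.78224294258689 [ 0.5263 -0.0476  0.1706] [-0.4  0.3 -0.9]
```

View pics/s5.png

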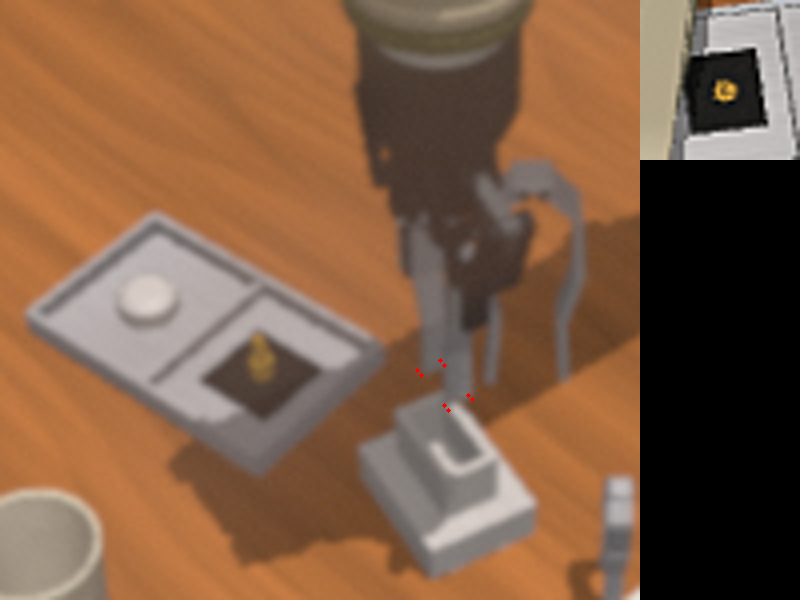

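The fitting stands upright in the middle of the pad (crop (260,365)), and the tong tips match the predicted dots above the pocket. Next I insert in guarded steps, release and retreat.

```bash
python3 - <<'E'
from h import *;import pickle
from plant import robot
f0=robot.get_obs()["force"];ok=True
for z in(.14,.13,.12,.11,.10,.096,.0945):
    robot.line_to([.526,-.0476,z],v=.08);o=robot.get_obs();f=o["force"]-f0;print(z,f.round(1))
    if np.abs(f).max()>8 and z>.097: ok=False;break
if ok:
    robot.pause(.2);robot.gripper_to(.048,20);robot.pause(.3);robot.gripper_to(.085);robot.pause(.2)
    robot.line_to([.526,-.0476,.26],v=.12)
    robot.move_pose([.30,.50,.30],quat(np.pi/2-.2535));robot.pause(.3)
o=robot.get_obs();print(o["t"],o["gripper_width"],o["force"].round(1))
d={n:robot.capture(n) for n in("scene","top")}
im=np.hstack([cv2.resize(d["scene"]["img"][90:240,205:405],None,fx=2.5,fy=2.5,interpolation=cv2.INTER_CUBIC),cv2.resize(d["top"]["img"][120:270,270:390],None,fx=2.5,fy=2.5,interpolation=cv2.INTER_CUBIC)])
cv2.imwrite("pics/s6.png",im[:,:,::-1])
E
```

```text
0.14 [0.3 1.2 1.1]
0.13 [ 0.1  1.2 -0.7]
0.12 [ 0.3 -0.1  0.2]
0.11 [0.  0.9 0.6]
0.1 [ 0.5  0.3 -0.1]
0.096 [-0.7  0.8  0. ]
0.0945 [-0.4  0.9 -0.5]
32.4083 0.08529289940658619 [-0.2  0.3  0.1]
```

View pics/s6.png

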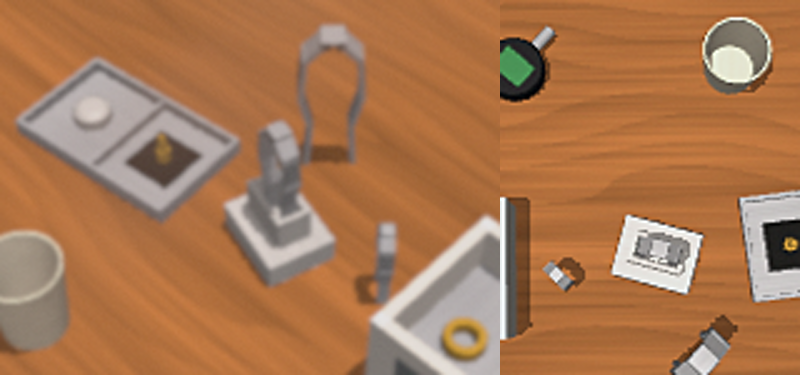

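The tongs stand upright in the pocket (280,165), the fitting is upright on the pad (163,150), and the bystanders have not moved. I'm handing in.

```bash
python3 -c "
from plant import robot
print(robot.sign_off())"
```

```text
the job is handed in; nothing more can be done
None
```

The job is handed in at about 32 s: the fitting stands upright in the middle of the pad, the tongs are back upright in their stand and released, and no bystander looked moved in the pictures.

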